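Lock a reagent bottle into a holder with a push-push clamp of unknown state

ROBOT

A 6-joint arm with a two-finger parallel gripper is mounted at the origin on a cart in front of the work surface, level with it; the furniture and walls round the work are solid. World frame = base frame: x ahead of the robot, y to its left, z up, the work surface at z = 0. Lengths are in m, angles in rad, forces in N, time in s.
With the tool pointing down it reaches from about 0.375 to 0.9 m from the base axis. Payload 3.1 kg.
Tool frame: the origin (TCP) lies between the finger pads; the fingertips stand 22 mm ahead of it and the grasp point (between the pads) lies 3 mm ahead of it; z points along the fingers, y is the line along which they close (so a half turn about z gives the same grasp; the last joint's range is limited). The gripper opens to 87 mm and grips with 3 to 60 N. Pads are 19 mm wide; open, the fingers measure 117 mm over their backs; the gripper's body (75 mm by 190 mm) begins 51 mm behind the grasp point.
Start: joints at [0.957, 0.527, 1.433, -0, 1.181, -0.178], TCP at [0.264, 0.567, 0.245] pointing down, gripper open.
Joint ranges: [-3.08, 3.08], [-0.75, 2.2], [0.22, 2.44], [-1.43, 4.57], [0, 2.65], [-2.85, 2.85]. Speed limits (rad/s): [2.79, 2.79, 3.14, 3.14, 3.14, 3.14].

INTERFACE

Orientations are given as a unit quaternion [x, y, z, w].
In Python, from rig import robot gives the robot as it stands.
- The arm moves only by the tool move_arm, never from a script. Its argument "series" is text: rows parted by semicolons, each of 6 numbers parted by spaces: the shift along the tool's x, y, z in mm, then the turn, a rotation vector about the tool's x, y, z in degrees. In form: dx dy dz ax ay az; .... A call has 1 to 8 rows; each row is the pose to reach, as a shift and turn from the pose commanded when the call began, along the tool's axes at that moment; what a row does not reach only later rows make up. A row lasts 1/12 s, in which the tool goes at most 41.7 mm and 7.16 degrees, less where a joint would pass 70% of its speed; a pose out of reach is approached as far as the arm can. A call with a gripper value outside its range is refused whole. "jaw" is the opening, from 0 (shut) to 1 (fully open), set as the call begins (left out, the last holds). The fingers move at their own pace and stop on an object; "newtons" is the grip in N (left out, the last holds). Time passes only in rows, so rows that repeat a pose let the fingers close. It gives the time, the measured TCP pose, the force, the opening and the grip force at its end, in the units of the state.
- robot.get_obs(): the state, without advancing time (a new reading comes with each control period).
- robot.camera(name): name is "scene" or "top" or "wrist"; returns a dict with "img" (384x512x3 uint8, red, green, blue), "mtx" (3x3 intrinsics, pixels), "distortion" ([k1, k2, p1, p2, k3] as OpenCV has them; the pictures are not rectified), "world_to_cam" (4x4, takes a point from world to camera coordinates). Camera axes: x right, y down, z forward; pixel columns grow to the right and rows downward; lengths in m; the calibration is good to about 2 mm. A picture is of the moment at which its call begins. There is no depth.
- robot.hand_in(): hands the job in; it is judged then, once.
Trained networks look in a picture, given as the dict that the camera call returned (one of the last four; its "shot" number tells which), for a name from the list of things; names that differ only in an ending like _2 or _b are one class to them, and where a whole thing is asked for, a point or a joint stands for the part that bears it (a point fixed in the world has none). Each returns a list of dicts, best first, with "p" (0 to 1); they miss things now and then, are a little off and sometimes report something else, mostly with a low value. They report only what shows in the picture. A call takes as long as a camera call. They do not tell look-alikes from the thing itself.
- robot.search_frame(picture, thing): "xyz" ([x, y, z] in m, in world coordinates, good to about 4 mm: the middle of the surface that is visible of it).
- robot.tip_of(picture, thing): "xyz" ([x, y, z] in m, in world coordinates, good to about 4 mm: a listed point, or the origin of a listed thing).
The state is a dict: "time": time; "q": joint angles; "joint_velocities": joint speeds; "joint_torque": joint torques, N m; "position": TCP position; "tool_rot": TCP orientation; "ft_force": force on the tool from outside, world axes, zero at the start; "moment": the same for the moment, N m; "grip_width": finger opening in m; "grip_force": force on a finger pad.
Only numpy, scipy, OpenCV 4.12 (cv2) and the standard library are available. Lean on these libraries where they do the work, as an engineer would, in place of code of your own. Each camera call takes 0.05 s, during which the arm holds its last target. There are 200 camera calls.

TASK

Lock the small amber bottle into the bench holder. The holder's clamp is worked by a click button: one full push shuts the pad, the next opens it, and nobody knows how it was left, so find out by feel and click it open first if need be; stand the bottle upright in the nest and let go of it, then click the clamp shut so that the pad grips the bottle. Press until it clicks but never harder than 30 N, and leave the other things where they stand.

Things in the scene. Friction and masses are not known exactly. Their poses are not given: they have to be found in the camera images.
- holder: Fixed bench bottle holder: aluminium plate 150 x 80 x 10 mm on the worktop (z = 0), turned so that its x points to the robot's left within 0.55 rad. Origin: centre of its underside; x points from the V nest (on the -x half) to the clamp head (on the +x half), y across, z up. The nest's two upright walls stand at 45 degrees on its -x side, open to +x; their outward-flared tops are 20 mm above the plate's top.
- nest (a point): Where the axis of the gripped bottle, resting against both V walls, meets the nest's floor (the plate's top, z = 10 mm): 34 mm to the -x side of the holder's origin, axes as the holder's. With the clamp open the bottle has 4 mm of play towards +x, between walls and pad: lower it about 1.5 mm to the +x side of this point.
- clamp_head: Clamp head, fixed on the plate: grey housing 60 x 62 x 46 mm, its top at z = 56 mm, with a black button on top and a sprung pad facing the nest. Origin: centre of the housing's underside, 36 mm to the +x side of the holder's origin; axes as the holder's. A bottle in the nest clears the housing by 19 mm; keep the fingers on the +y and -y sides of the bottle.
- button_axis (a point): Centre of the housing's top (z = 56 mm), on the button's vertical axis. The button is a flat round plunger, 36 mm in diameter, in a 4 mm high collar. Its position is not measured. It rests UP (clamp open), its top 17.5 mm above this point, or caught DOWN (clamp shut), 13.5 mm above it. Either way it first resists with about 4 N, so a slow touch of 2 to 3 N feels its place without moving it.
- bottle_centre (a point): Centre, half-way up, of the small amber screw-cap bottle: 42 mm in diameter, 86 mm tall, 0.1 to 0.15 kg, upright on the worktop, left or right of the holder. Its straight body reaches to about 55 mm above its foot; shoulder and white cap (26 mm) lie above. The other amber bottle, 56 mm in diameter, 111 mm tall with a black cap, is not to be used.
- bottle: The same small amber bottle; origin at the centre of its underside.
- big_bottle: Bystander: larger amber bottle, 56 mm in diameter, 111 mm tall; origin at the centre of its underside.
- tape: Bystander: roll of tape lying flat, 62 mm in diameter, 25 mm high; origin at the centre of its underside.
- carton: Bystander: small carton 61 x 85 x 40 mm; origin at the centre of its underside.
- pad_open (a point): Centre of the pad's face (24 wide, 14 mm high, from 5 to 19 mm above the plate's top) where it stands when the clamp is open. When shut it slides up to 7 mm to the holder's -x: it then grips a bottle in the nest with about 1.9 N, or, in the empty nest, juts 2.5 mm into the bottle's place and blocks it. The pad's own position is not measured.
- button_stop (a point): Where the button's top is at its hard stop: 6 mm above the housing's top. A push clicks over 1 mm before this; let go, the button springs into its other place (UP or DOWN). A push that ends higher changes nothing. Springs resist with 5 to 6 N before the stop (up to 10 N with a bottle clamped); the stop is stiff, so push at 10 mm/s and end by force at 12 to 15 N. Over 30 N spoils the catch.
Mind the look-alikes: they are no part of the job. Leave any green look-alike of the bottle alone.

How it is judged:
On the way:
1. the bottle stands upright in the nest, let go, with the clamp still open (not gripping it) (horizontal distance between bottle_centre and nest below 0.007 m and z of bottle_centre in the frame of nest between 0.04 and 0.046 m and angle between bottle_centre's own z axis and vertical below 0.08 rad and contact force between the fingers and bottle below 0.1 N and contact force between clamp_head and bottle below 0.7 N), for 0.2 s.
At the end, for the whole second after the job is handed in: the bottle stands upright (within 0.08 rad) on the nest's floor, its axis within 3 mm of the nest point, at rest, and the clamp grips it with more than 1.1 N (horizontal distance between bottle_centre and nest below 0.003 m and z of bottle_centre in the frame of nest between 0.04 and 0.046 m and angle between bottle_centre's own z axis and vertical below 0.08 rad and contact force between clamp_head and bottle above 1.1 N and linear speed of bottle below 0.01 m/s); the robot touches nothing.
It fails at once if the robot presses the clamp head or its button harder than 30 N (contact force between any of the fingers, the arm and clamp_head above 30 N).
It fails at once if the bottle is pressed on the clamp head harder than 30 N (contact force between bottle and clamp_head above 30 N).
It fails at once if the larger bottle is shoved more than 25 mm or knocked over (distance of big_bottle from where it was at the start of the episode above 0.025 m or angle between big_bottle's own z axis and vertical above 0.3 rad).
It fails at once if the tape roll is shoved more than 25 mm or knocked over (distance of tape from where it was at the start of the episode above 0.025 m or angle between tape's own z axis and vertical above 0.3 rad).
It fails at once if the carton is shoved more than 25 mm or knocked over (distance of carton from where it was at the start of the episode above 0.025 m or angle between carton's own z axis and vertical above 0.3 rad).
It also fails if it takes over 72 s, if anything falls off the work surface, if the arm or the gripper's body presses on something with over 40 N, if the wrist force passes 120 N, or if a joint passes its speed limit or range.

## Working session

There is one attempt and no reset: what is moved stays moved. The work goes in short steps, Python scripts to look and compute and a tool call to move; the robot and the scene stay as the last step left them, time stands still between calls to the robot, and variables do not carry over. Pictures are saved under pics/ and viewed, at most 10 in all, crops included, and the job is handed in when it is done.

Besides the shell and the picture viewer there is one more tool, called after "Request:" as a command line: name --argument value ..., lists and objects as JSON in quotes. move_arm: Moves the arm, as the interface text tells. Its arguments: {"type":"object","properties":{"series":{"type":"string"},"jaw":{"type":"number"},"newtons":{"type":"number"}},"required":["series"]}

```bash
mkdir -p pics; cat > h.py <<'E'
from rig import robot
import numpy as np, cv2
from scipy.spatial.transform import Rotation as R
def snap(n,f=None):
    c=robot.camera(n)
    if f: cv2.imwrite('pics/'+f,c['img'][:,:,::-1])
    return c
def ray(c,uv,z):
    n=cv2.undistortPoints(np.array([[uv]],float),c['mtx'],np.array(c['distortion'],float))[0,0]
    T=np.array(c['world_to_cam']);Rm=T[:3,:3];o=-Rm.T@T[:3,3];d=Rm.T@np.array([n[0],n[1],1])
    return o+d*(z-o[2])/d[2]
def proj(c,p):
    T=np.array(c['world_to_cam']);r,_=cv2.Rodrigues(T[:3,:3])
    return cv2.projectPoints(np.array([p],float),r,T[:3,3],c['mtx'],np.array(c['distortion'],float))[0][0,0]
E
python3 - <<'E'
from h import *
o=robot.get_obs();print(o['time'],o['position'],o['tool_rot'],o['ft_force'],o['grip_width'])
ims=[]
for n in['top','scene']:
    c=snap(n,n+'0.png')
    for t in['holder','nest','clamp_head','button_axis','bottle_centre','bottle','big_bottle','tape','carton','pad_open']:
        print(n,t,[(np.round(d['xyz'],3).tolist(),round(d['p'],2)) for d in robot.tip_of(c,t)[:3]])
    ims.append(c['img'])
cv2.imwrite('pics/both.png',cv2.resize(np.vstack(ims),None,fx=.78,fy=.78)[:,:,::-1])
E
```

```text
0.0 [0.26338329 0.56605272 0.24358757] [ 2.16164039e-01  9.76356494e-01 -9.66499306e-04 -4.12541269e-04] [ 0.11681082 -0.62773803 -1.23782554] 0.08680242606591569
top holder [([0.491, -0.053, -0.003], 0.62)]
top nest [([0.489, -0.083, 0.014], 0.94)]
top clamp_head [([0.5, -0.008, 0.013], 0.74)]
top button_axis [([0.497, -0.016, 0.059], 0.97)]
top bottle_centre [([0.607, -0.133, 0.043], 0.81), ([0.457, 0.089, 0.039], 0.72), ([0.455, -0.235, 0.042], 0.69)]
top bottle [([0.458, -0.236, -0.004], 0.79), ([0.606, -0.137, -0.003], 0.71), ([0.452, 0.085, -0.002], 0.61)]
top big_bottle [([0.508, 0.258, 0.002], 0.58)]
top tape [([0.604, 0.256, -0.0], 0.88)]
top carton [([0.606, -0.244, -0.002], 0.66)]
top pad_open [([0.493, -0.061, 0.019], 0.9)]
scene holder [([0.492, -0.052, 0.003], 0.68), ([0.601, -0.237, 0.0], 0.18)]
scene nest [([0.488, -0.087, 0.011], 0.56)]
scene clamp_head [([0.501, -0.012, 0.006], 0.65), ([0.493, -0.052, 0.001], 0.3)]
scene button_axis [([0.498, -0.014, 0.059], 0.88)]
scene bottle_centre [([0.452, 0.085, 0.042], 0.82), ([0.606, -0.135, 0.046], 0.68), ([0.457, -0.239, 0.041], 0.57)]
scene bottle [([0.606, -0.14, 0.002], 0.92), ([0.454, 0.084, -0.002], 0.89), ([0.453, -0.238, -0.0], 0.61)]
scene big_bottle [([0.515, 0.262, 0.0], 0.69)]
scene tape [([0.452, -0.239, -0.002], 0.58), ([0.607, 0.254, 0.002], 0.53), ([0.516, 0.259, -0.001], 0.2)]
scene carton [([0.6, -0.236, 0.001], 0.86), ([0.486, -0.083, 0.012], 0.75)]
scene pad_open [([0.494, -0.053, 0.023], 0.7)]
```

View pics/top0.png

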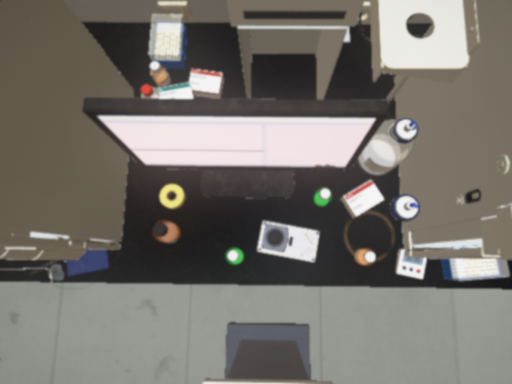

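View pics/scene0.png

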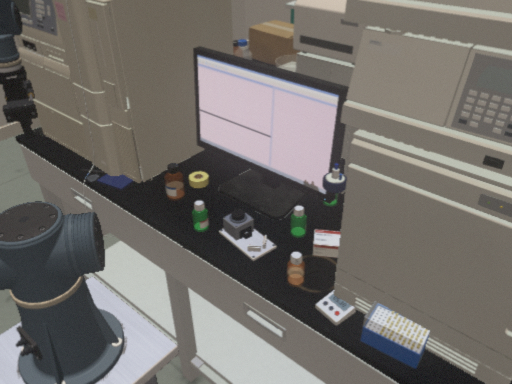

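The amber small bottle is at about pixel (365,256) in the top view, roughly (0.455, -0.237) in the world. The two green look-alikes are at (322,197) and (235,256). The holder is at (290,240), with the nest on the right and the button on the left. I'll move over the holder for a closer look.

Request:
move_arm --series "-470 -472 0 0 0 72;-470 -472 0 0 0 72;-470 -472 0 0 0 72;-470 -472 0 0 0 72;-470 -472 0 0 0 72;-470 -472 0 0 0 72;-470 -472 0 0 0 72;-470 -472 0 0 0 72" --jaw 1

```text
time: 1.77
position: [0.3777, 0.2514, 0.2449]
tool_rot: [0.66, 0.751, 0.0, 0.0]
ft_force: [0.9, -1.4, -0.7]
grip_width: 0.0871
grip_force: 0.0
```

```bash
cat >> h.py <<'E'
def togo(p,yaw=None):
    o=robot.get_obs();r=R.from_quat(o['tool_rot'])
    M=r.as_matrix();cy=np.arctan2(M[1,1],M[0,1])
    d=r.inv().apply(np.array(p)-o['position'])*1000
    if yaw is None: yaw=cy
    # target: z down, tool y along yaw
    y=np.array([np.cos(yaw),np.sin(yaw),0]);z=np.array([0,0,-1.]);x=np.cross(y,z)
    T=R.from_matrix(np.c_[x,y,z])
    print('t',round(o['time'],2),'pos',np.round(o['position'],4),'yaw',round(np.degrees(cy),2),'go',np.round(d,1),np.round(np.degrees((r.inv()*T).as_rotvec()),2),'f',np.round(o['ft_force'],2),'q',np.round(o['q'],2))
E
python3 -c "
from h import *
togo([.49,-.05,.25],np.radians(-7.3))"
```

```text
t 1.77 pos [0.3777 0.2514 0.2449] yaw 7.41 go [-313.4   72.5   -5.1] [ 0.05 -0.02 14.71] f [ 0.89 -1.4  -0.72] q [ 0.34  0.3   1.85 -0.    1.    0.21]
```

Request:
move_arm --series "-313 72 -5 0 0 14.7;-313 72 -5 0 0 14.7;-313 72 -5 0 0 14.7;-313 72 -5 0 0 14.7;-313 72 -5 0 0 14.7;-313 72 -5 0 0 14.7;-313 72 -5 0 0 14.7;-313 72 -5 0 0 14.7" --jaw 0

```text
time: 2.43
position: [0.4924, -0.051, 0.25]
tool_rot: [0.749, 0.662, 0.0, 0.001]
ft_force: [1.0, 0.7, -0.1]
grip_width: 0.0414
grip_force: 0.0
```

```bash
python3 - <<'E'
from h import *
togo([.49,-.05,.25],np.radians(-7.3))
c=snap('wrist')
for t in['holder','nest','clamp_head','button_axis','bottle_centre','pad_open']:
    print(t,[(np.round(d['xyz'],4).tolist(),round(d['p'],2)) for d in robot.tip_of(c,t)[:3]])
im=c['img'].copy();cv2.imwrite('pics/w1.png',cv2.resize(im,None,fx=1.5,fy=1.5,interpolation=cv2.INTER_CUBIC)[:,:,::-1])
E
```

```text
t 2.43 pos [ 0.4924 -0.051   0.25  ] yaw -7.09 go [ 0.7 -2.5  0. ] [0.15 0.07 0.21] f [ 1.    0.68 -0.09] q [-0.33  0.34  1.75 -0.    1.05 -0.2 ]
holder [([0.4936, -0.044, -0.003], 0.72)]
nest [([0.4852, -0.0814, 0.0024], 0.78)]
clamp_head [([0.5011, -0.0129, 0.0083], 0.87)]
button_axis [([0.4991, -0.0097, 0.0551], 0.85)]
bottle_centre [([0.4533, 0.0845, 0.0457], 0.9), ([0.4533, -0.242, 0.0451], 0.81), ([0.6083, -0.133, 0.042], 0.6)]
pad_open [([0.4947, -0.0597, 0.0189], 0.66), ([0.4919, -0.0459, -0.005], 0.62)]
```

View pics/w1.png

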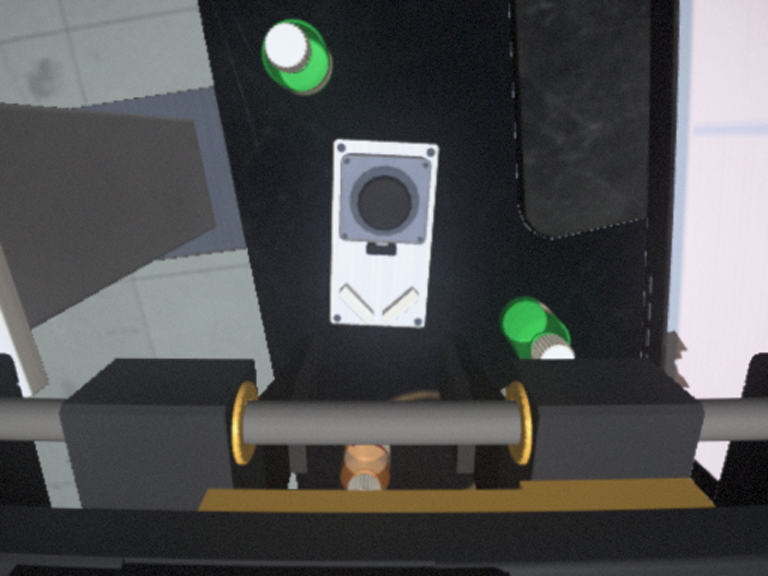

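The wrist view (1.5x) shows the holder plate with corners near (333,140), (439,144), (426,328) and (331,324), and the button centre near (384,202). The V opens towards the clamp head. I'll measure these points now.

```bash
python3 - <<'E'
from h import *
c=snap('wrist')
def f(u,v,z):return ray(c,(u/1.5,v/1.5),z)
P=[f(333,140,.01),f(439,144,.01),f(426,328,.01),f(331,324,.01)]
print(np.round(P,4));print([round(float(np.linalg.norm(P[i]-P[i-1])),4) for i in range(4)])
ctr=np.mean(P,0);a=(P[0]+P[1]-P[2]-P[3])[:2];yaw=np.arctan2(a[1],a[0]);print('ctr',ctr,'yaw',np.degrees(yaw))
H=[f(341,154,.056),f(434,157,.056),f(426,244,.056),f(340,240,.056)];print('house',np.mean(H,0),[round(float(np.linalg.norm(H[i]-H[i-1])),4) for i in range(4)])
print('btn',f(384,202,.0715), 'collar', f(384,201,.060))
e=np.array([np.cos(yaw),np.sin(yaw)])
print('from ctr: nest',ctr[:2]-.034*e,'btn',ctr[:2]+.036*e)
# white mask refinement on rectified plane
g=c['img'].astype(int);m=((g.min(2)>170)&(g.max(2)-g.min(2)<40)).astype(np.uint8);m[:85]=0;m[222:]=0;m[:,:212]=0;m[:,300:]=0
pts=np.argwhere(m)[:,::-1];q=np.array([ray(c,p,.01)[:2] for p in pts]).astype(np.float32)
(rc,rs,ra)=cv2.minAreaRect(q*1000);print('minrect',rc,rs,ra)
# bottle from top & scene cams nets earlier
for n in['top','scene','top']:
    k=snap(n);print([np.round(d['xyz'],4).tolist() for d in robot.tip_of(k,'bottle_centre') if d['xyz'][1]<-.18], [np.round(d['xyz'],4).tolist() for d in robot.search_frame(k,'bottle') if d['xyz'][1]<-.18])
    print([ (t,np.round(d['xyz'],4).tolist()) for t in('nest','button_axis','holder') for d in robot.tip_of(k,t)[:1]])
E
```

```text
[[ 0.4623  0.0359  0.01  ]
 [ 0.5417  0.0235  0.01  ]
 [ 0.5179 -0.1245  0.01  ]
 [ 0.4388 -0.1114  0.01  ]]
[0.1492, 0.0804, 0.1499, 0.0803]
ctr [ 0.49017275 -0.04411347  0.01      ] yaw 80.9070500262741
house [ 0.49663932 -0.0079286   0.056     ] [0.0587, 0.0624, 0.0597, 0.0606]
btn [ 0.49577705 -0.00741785  0.0715    ] collar [ 0.49573337 -0.00819393  0.06      ]
from ctr: nest [ 0.4847995 -0.0776862] btn [ 0.49586206 -0.00856587]
minrect (492.7976379394531, -48.78861999511719) (148.80972290039062, 79.33912658691406) 80.11473846435547
[[0.4571, -0.2364, 0.0435]] [[0.452, -0.2325, 0.0603]]
[('button_axis', [0.4972, -0.0146, 0.0556])]
[[0.4573, -0.2349, 0.0445]] [[0.4397, -0.2474, 0.0502]]
[('nest', [0.4864, -0.0862, 0.0097]), ('button_axis', [0.4994, -0.0194, 0.0564]), ('holder', [0.4926, -0.0536, -0.0004])]
[[0.4571, -0.235, 0.0422]] [[0.4548, -0.2308, 0.0606]]
[('button_axis', [0.4987, -0.0143, 0.0581])]
```

```bash
cat >> h.py <<'E'
def plate(c,ctr=(.492,-.05)):
    g=cv2.cvtColor(cv2.resize(c['img'],None,fx=4,fy=4,interpolation=cv2.INTER_CUBIC),cv2.COLOR_RGB2GRAY)
    m=np.zeros_like(g)
    r=np.array([[ctr[0]+a,ctr[1]+b] for a,b in((-.06,-.1),(.06,-.1),(.06,.1),(-.06,.1))])
    poly=np.array([(proj(c,[x,y,.01])+.5)*4 for x,y in r]).astype(np.int32);cv2.fillPoly(m,[poly],1)
    hi=np.percentile(g[m>0],92);lo=np.percentile(g[m>0],25)
    b=((g>(hi+lo)/2)&(m>0)).astype(np.uint8)
    cs,_=cv2.findContours(b,cv2.RETR_EXTERNAL,cv2.CHAIN_APPROX_NONE);k=max(cs,key=cv2.contourArea)[:,0]
    q=np.array([ray(c,(p+.5)/4-.5,.01)[:2] for p in k]).astype(np.float32)
    rc,rs,ra=cv2.minAreaRect(q*1000);return np.round(rc,1),np.round(rs,1),round(ra,2)
E
python3 - <<'E'
from h import *
togo([.49,-.05,.25],np.radians(-7.3))
for n in['wrist','top','scene']:print(n,plate(snap(n)))
E
```

```text
t 3.73 pos [ 0.4908 -0.0473  0.2495] yaw -6.97 go [-2.7 -0.4 -0.5] [-0.   -0.    0.33] f [ 1.09 -0.33  0.1 ] q [-0.32  0.34  1.75  0.    1.05 -0.2 ]
wrist (array([492.7, -48.8]), array([149.9,  80.4]), 80.12)
top (array([511.2, -81.2]), array([138.7,  82. ]), 89.99)
scene (array([494.8, -51.6]), array([152.1,  89.2]), 80.1)
```

```bash
python3 -c "
from h import *
togo([.4987,-.0142,.106],np.radians(-9.9))"
```

```text
t 3.88 pos [ 0.4908 -0.0473  0.2495] yaw -6.97 go [ 33.8   3.9 143.5] [-0.   -0.    2.93] f [-0.54 -0.98 -0.01] q [-0.32  0.34  1.75  0.    1.05 -0.2 ]
```

Request:
move_arm --series "34 4 40 0 0 3;34 4 80 0 0 3;34 4 115 0 0 3;34 4 135 0 0 3;34 4 143 0 0 3;34 4 143 0 0 3;34 4 143 0 0 3;34 4 143 0 0 3" --jaw 0

```text
time: 4.55
position: [0.5002, -0.0145, 0.108]
tool_rot: [0.766, 0.643, 0.001, 0.001]
ft_force: [-0.2, -0.5, 0.1]
grip_width: 0.0004
grip_force: 0.0
```

```bash
python3 -c "
from h import *
togo([.4987,-.0142,.0955],np.radians(-9.9))"
```

```text
t 4.55 pos [ 0.5002 -0.0145  0.108 ] yaw -9.98 go [ 0.  -1.6 12.5] [ 0.2   0.01 -0.08] f [-0.23 -0.5   0.07] q [-0.25  0.58  1.86  0.    0.69 -0.08]
```

Request:
move_arm --series "0 0 4 0 0 0;0 0 8 0 0 0;0 0 10 0 0 0;0 0 10 0 0 0;0 0 10 0 0 0"

```text
time: 4.97
position: [0.4989, -0.0141, 0.0967]
tool_rot: [0.766, 0.643, 0.0, 0.0]
ft_force: [-1.3, 0.4, 0.2]
grip_width: 0.0001
grip_force: 0.0
```

Request:
move_arm --series "0 0 0.5 0 0 0;0 0 1 0 0 0;0 0 1 0 0 0"

```text
time: 5.22
position: [0.499, -0.014, 0.0957]
tool_rot: [0.766, 0.643, 0.0, 0.0]
ft_force: [-0.4, 0.5, 1.4]
grip_width: 0.0006
grip_force: 0.5
```

Request:
move_arm --series "0 0 0.5 0 0 0;0 0 1 0 0 0;0 0 1 0 0 0"

```text
time: 5.47
position: [0.499, -0.0141, 0.0951]
tool_rot: [0.766, 0.643, 0.0, 0.0]
ft_force: [-0.1, -0.3, 4.8]
grip_width: 0.0004
grip_force: 2.4
```

The contact came at TCP z of about 0.0955 (tip at 73.5 mm), so the button is UP and the clamp is already open. Next is the bottle.

Request:
move_arm --series "0 0 -30 0 0 0;0 0 -70 0 0 0;-35 0 -90 0 0 0;-75 -1 -105 0 0 0;-115 -2 -120 0 0 0;-155 -3 -120 0 0 0;-195 -4 -120 0 0 0;-226 -4 -120 0 0 0" --jaw 1

```text
time: 6.13
position: [0.4552, -0.2389, 0.2152]
tool_rot: [0.766, 0.643, -0.0, 0.001]
ft_force: [0.4, -0.4, -0.6]
grip_width: 0.0459
grip_force: 0.0
```

Request:
move_arm --series "0 0 0 0 0 0;0 0 0 0 0 0;0 0 0 0 0 0"

```text
time: 6.38
position: [0.4553, -0.2352, 0.2142]
tool_rot: [0.766, 0.643, 0.0, -0.001]
ft_force: [0.4, 0.1, -0.4]
grip_width: 0.0658
grip_force: 0.0
```

```bash
python3 - <<'E'
from h import *
togo([.456,-.236,.042],np.radians(-9.9))
c=snap('wrist')
for t in['bottle_centre','bottle','nest']:
    print(t,[(np.round(d['xyz'],4).tolist(),round(d['p'],2)) for d in robot.tip_of(c,t)[:3]])
for p in [(.456,-.236,.086),(.456,-.236,0.),(.4869,-.0823,.01)]:
    u=proj(c,p);print(p,u*1.5)
    cv2.drawMarker(c['img'],tuple(int(i) for i in u),(0,0,255),0,8)
cv2.imwrite('pics/w2.png',cv2.resize(c['img'],None,fx=1.5,fy=1.5,interpolation=cv2.INTER_CUBIC)[:,:,::-1])
E
```

```text
t 6.38 pos [ 0.4553 -0.2352  0.2142] yaw -10.0 go [ -0.9   1.1 172.2] [-0.08 -0.07 -0.1 ] f [ 0.38  0.15 -0.38] q [-0.7   0.42  1.74  0.    0.98 -0.52]
bottle_centre [([0.4528, -0.2393, 0.0465], 0.94), ([0.6073, -0.1329, 0.0405], 0.68)]
bottle [([0.6038, -0.136, 0.0021], 0.8), ([0.4536, -0.2379, -0.0025], 0.77)]
nest [([0.4864, -0.0821, 0.008], 0.83)]
(0.456, -0.236, 0.086) [383.47308755 281.58523862]
(0.456, -0.236, 0.0) [383.13298676 249.05505762]
(0.4869, -0.0823, 0.01) [389.40585428  16.03148857]
```

View pics/w2.png

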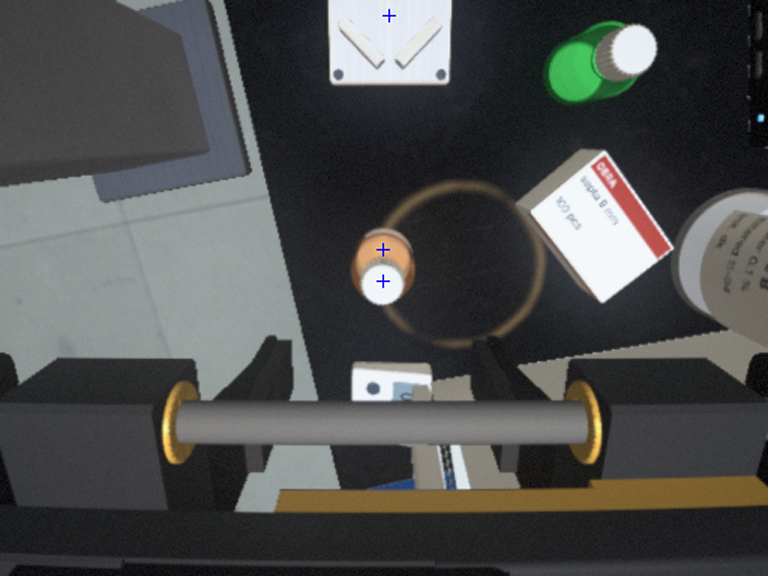

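The cap is at (382,283), matching the predicted (383,282), so the bottle is at (0.456, -0.236). The nest marker also falls on the V's axis. I'll descend and grasp.

Request:
move_arm --series "-1 1 40 0 0 0;-1 1 80 0 0 0;-1 1 115 0 0 0;-1 1 140 0 0 0;-1 1 155 0 0 0;-1 1 163 0 0 0;-1 1 168 0 0 0;-1 1 168 0 0 0" --jaw 1

```text
time: 7.25
position: [0.4568, -0.2365, 0.0461]
tool_rot: [0.766, 0.643, -0.0, -0.0]
ft_force: [0.5, 0.6, -0.6]
grip_width: 0.0869
grip_force: 0.0
```

Request:
move_arm --series "0 0 0 0 0 0;0 0 0 0 0 0;0 0 0 0 0 0;0 0 0 0 0 0;0 0 0 0 0 0;0 0 0 0 0 0;0 0 0 0 0 0;0 0 0 0 0 0" --jaw 0.3 --newtons 15

```text
time: 7.92
position: [0.4566, -0.2371, 0.0466]
tool_rot: [0.766, 0.643, -0.0, -0.0]
ft_force: [-0.7, 0.2, 1.9]
grip_width: 0.0417
grip_force: 1.2
```

Request:
move_arm --series "0 0 0 0 0 0;0 0 0 0 0 0;0 0 0 0 0 0;0 0 0 0 0 0;0 0 -10 0 0 0;0 0 -30 0 0 0;0 0 -50 0 0 0;0 0 -50 0 0 0"

```text
time: 8.58
position: [0.4584, -0.2383, 0.0997]
tool_rot: [0.766, 0.643, 0.001, 0.003]
ft_force: [-0.1, -0.6, -0.5]
grip_width: 0.0413
grip_force: 15.0
```

```bash
python3 - <<'E'
from h import *
robot.camera('wrist');robot.camera('wrist')
o=robot.get_obs();print(o['position'],o['grip_width'],o['grip_force'],o['ft_force'])
c=snap('wrist')
r=R.from_quat(o['tool_rot']);cap=o['position']+r.apply([0,0,-.040+.0]);u=proj(c,cap);print(u)
for n,k in(('wrist',c),('scene',snap('scene'))):
    print(n,[(np.round(d['xyz'],4).tolist(),round(d['p'],2)) for d in robot.tip_of(k,'bottle_centre')[:3]])
print(r.as_matrix().round(4))
cv2.drawMarker(c['img'],tuple(int(i) for i in u),(0,0,255),0,8)
cv2.imwrite('pics/w3.png',cv2.resize(c['img'],None,fx=1.5,fy=1.5,interpolation=cv2.INTER_CUBIC)[:,:,::-1])
print('plate',plate(c))
E
```

```text
[ 0.45709022 -0.23738244  0.09734908] 0.04101785158682883 14.977269137170879 [-0.28671743 -0.54155963 -1.8842729 ]
[254.87835616 313.91161512]
wrist [([0.4586, -0.2393, 0.0969], 0.72), ([0.61, -0.1345, 0.0435], 0.62)]
scene [([0.4584, -0.2361, 0.0914], 0.88), ([0.4534, 0.0872, 0.0422], 0.66), ([0.7801, -0.1236, 0.0424], 0.61)]
[[ 0.173   0.9849  0.0017]
 [ 0.9849 -0.173  -0.0014]
 [-0.0011  0.0019 -1.    ]]
plate (array([ 481.4, -113.3]), array([20.1, 79.5]), 80.15)
```

View pics/w3.png

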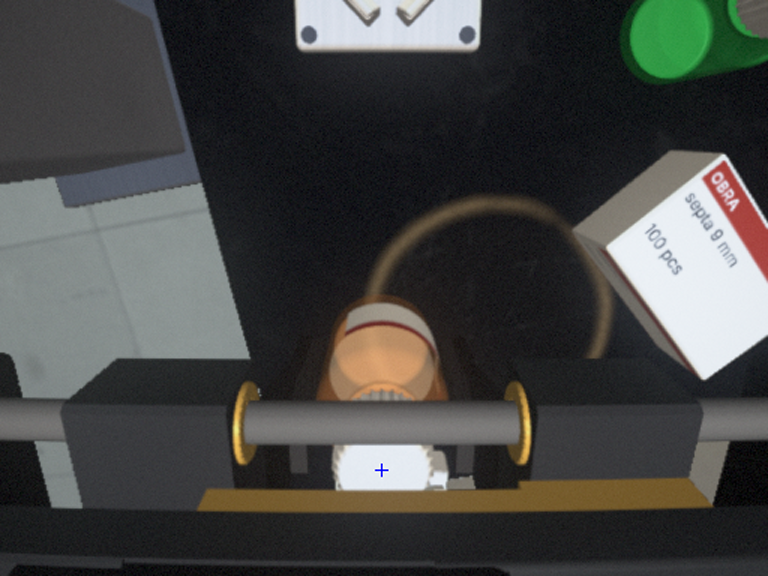

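```bash
python3 - <<'E'
from h import *
o=robot.get_obs();c=snap('wrist');r=R.from_quat(o['tool_rot']);a=np.linspace(0,2*np.pi,72)
for s in(-6,-4,-2,0,2,4):
    v=[proj(c,o['position']+r.apply([s/1000+.021*np.cos(t),.021*np.sin(t),h]))*1.5 for h in(.0465,.0435) for t in a]
    v=np.array(v);print(s,'min row',v[:,1].min().round(1),'cols',v[:,0].min().round(1),v[:,0].max().round(1))
# measured silhouette near col 384: strip profile
g=c['img'][185:215,250:262].astype(int).mean(1);print(np.c_[np.arange(185,215)*1.5,g.round()][::1].tolist())
E=np.array([np.cos(np.radians(80.1)),np.sin(np.radians(80.1))])
for ct in([.4926,-.049],[.492,-.052]):
    n=np.array(ct)-.034*E;print('nest',n,'drop',n+.0015*E)
togo([*(np.array([.4926,-.0495])-.0325*E),.115],np.radians(-9.9))
E
```

```text
-6 min row 301.3 cols 331.5 432.3
-4 min row 296.7 cols 331.3 432.4
-2 min row 292.0 cols 331.2 432.6
0 min row 287.3 cols 331.0 432.7
2 min row 282.6 cols 330.9 432.9
4 min row 277.9 cols 330.7 433.1
[[277.5, 81.0, 68.0, 53.0], [279.0, 82.0, 70.0, 53.0], [280.5, 81.0, 69.0, 53.0], [282.0, 81.0, 68.0, 53.0], [283.5, 79.0, 67.0, 53.0], [285.0, 78.0, 67.0, 52.0], [286.5, 75.0, 64.0, 50.0], [288.0, 74.0, 63.0, 49.0], [289.5, 73.0, 62.0, 49.0], [291.0, 71.0, 61.0, 47.0], [292.5, 71.0, 60.0, 47.0], [294.0, 80.0, 62.0, 45.0], [295.5, 87.0, 63.0, 42.0], [297.0, 88.0, 62.0, 40.0], [298.5, 87.0, 61.0, 40.0], [300.0, 87.0, 62.0, 42.0], [301.5, 95.0, 74.0, 57.0], [303.0, 131.0, 118.0, 105.0], [304.5, 154.0, 146.0, 133.0], [306.0, 158.0, 151.0, 138.0], [307.5, 157.0, 150.0, 138.0], [309.0, 159.0, 151.0, 138.0], [310.5, 158.0, 151.0, 138.0], [312.0, 158.0, 151.0, 138.0], [313.5, 159.0, 151.0, 138.0], [315.0, 159.0, 151.0, 138.0], [316.5, 158.0, 150.0, 137.0], [318.0, 158.0, 148.0, 136.0], [319.5, 143.0, 122.0, 112.0], [321.0, 121.0, 79.0, 73.0]]
nest [ 0.48675441 -0.08249372] drop [ 0.4870123  -0.08101605]
nest [ 0.48615441 -0.08549372] drop [ 0.4864123  -0.08401605]
t 8.93 pos [ 0.4561 -0.2367  0.0956] yaw -9.97 go [158.2   3.6 -19.2] [-0.1  -0.06 -0.07] f [ 0.64 -0.17 -0.65] q [-0.7   0.62  1.83  0.    0.69 -0.52]
```

Request:
move_arm --series "20 1 0 0 0 0;50 2 0 0 0 0;85 3 0 0 0 0;115 4 0 0 0 0;138 4 0 0 0 0;152 4 0 0 0 0;158 4 0 0 0 0;158 4 0 0 0 0"

```text
time: 9.6
position: [0.4876, -0.0808, 0.096]
tool_rot: [0.765, 0.644, -0.0, -0.001]
ft_force: [0.1, -0.8, -0.9]
grip_width: 0.0412
grip_force: 15.0
```

```bash
python3 - <<'E'
from h import *
robot.camera('wrist');robot.camera('wrist')
c=snap('wrist');s=snap('scene');o=robot.get_obs();r=R.from_quat(o['tool_rot'])
print(o['position'],o['grip_width'],plate(c))
print([(t,np.round(d['xyz'],4).tolist(),round(d['p'],2)) for k in(c,s) for t in('nest','bottle_centre','holder') for d in robot.tip_of(k,t)[:1]])
a=np.linspace(0,2*np.pi,40);im=cv2.resize(c['img'],None,fx=1.5,fy=1.5,interpolation=cv2.INTER_CUBIC)
def poly(P,col):cv2.polylines(im,[np.array([proj(c,p)*1.5+.25 for p in P]).astype(np.int32)],True,col,1)
poly([o['position']+r.apply([.021*np.cos(t),.021*np.sin(t),.0465]) for t in a],(0,0,255))
E=np.array([np.cos(np.radians(80.1)),np.sin(np.radians(80.1)),0]);Y=np.array([-E[1],E[0],0]);ct=np.array([.4926,-.0495,0])
def H(x,y,z):return ct+E*x+Y*y+np.array([0,0,z])
poly([H(x,y,.01) for x,y in((-.075,-.04),(.075,-.04),(.075,.04),(-.075,.04))],(255,0,0))
poly([H(.036+x,y,.056) for x,y in((-.03,-.031),(.03,-.031),(.03,.031),(-.03,.031))],(255,0,255))
poly([H(-.034+.021*np.cos(t),.021*np.sin(t),.01) for t in a],(255,0,0))
cv2.imwrite('pics/w4.png',im[:,:,::-1])
E
```

```text
[ 0.48803502 -0.0832496   0.09641049] 0.0410786168839912 (array([491.5, -55.5]), array([162.2,  79.9]), 80.18)
[('nest', [0.485, -0.0797, 0.0081], 0.97), ('bottle_centre', [0.4899, -0.0841, 0.0907], 0.76), ('nest', [0.4897, -0.0843, 0.0114], 0.86), ('bottle_centre', [0.4564, 0.0889, 0.0417], 0.89), ('holder', [0.4944, -0.0526, 0.0004], 0.69)]
```

View pics/w4.png

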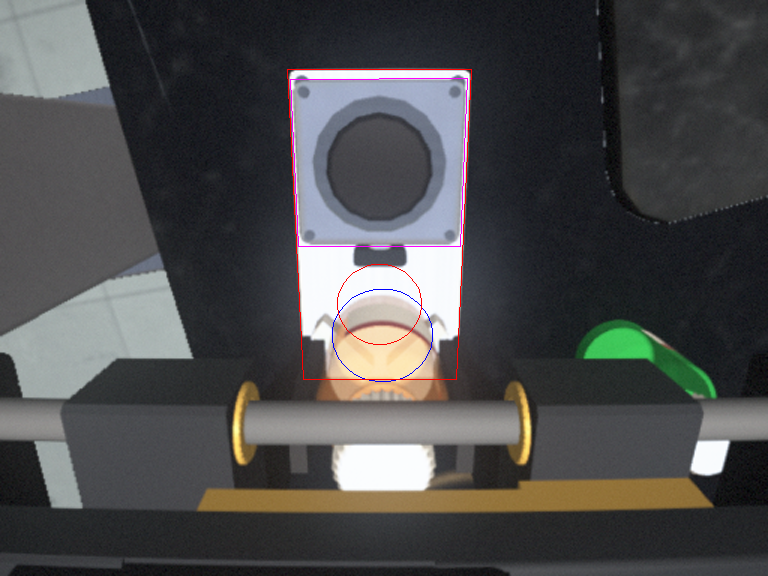

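```bash
python3 - <<'E'
from h import *
for i in range(3):
    robot.camera('wrist');togo([.4871,-.0810,.0565],np.radians(-9.9))
E
```

```text
t 10.15 pos [ 0.4879 -0.0825  0.0966] yaw -10.0 go [ 1.4 -1.  40.1] [ 0.   0.  -0.1] f [ 0.06 -1.15 -1.87] q [-0.39  0.6   1.88 -0.    0.66 -0.22]
t 10.2 pos [ 0.4879 -0.0824  0.0966] yaw -9.99 go [ 1.3 -1.  40.1] [ 0.    0.   -0.09] f [ 0.53 -0.28 -0.67] q [-0.39  0.6   1.88 -0.    0.66 -0.22]
t 10.25 pos [ 0.4879 -0.0824  0.0966] yaw -9.99 go [ 1.2 -1.  40.1] [ 0.01  0.   -0.09] f [-0.05  0.05 -1.3 ] q [-0.39  0.6   1.88 -0.    0.66 -0.22]
```

Request:
move_arm --series "1.3 -1 3 0 0 0;1.3 -1 8 0 0 0;1.3 -1 13 0 0 0;1.3 -1 17 0 0 0;1.3 -1 20 0 0 0;1.3 -1 22 0 0 0;1.3 -1 24 0 0 0;1.3 -1 24 0 0 0"

```text
time: 10.92
position: [0.487, -0.0806, 0.0721]
tool_rot: [0.766, 0.643, -0.0, -0.0]
ft_force: [-0.0, -0.1, -0.9]
grip_width: 0.0411
grip_force: 15.0
```

Request:
move_arm --series "0 0 1.5 0 0 0;0 0 3 0 0 0;0 0 4.5 0 0 0;0 0 6 0 0 0;0 0 6 0 0 0"

```text
time: 11.33
position: [0.4873, -0.0808, 0.0664]
tool_rot: [0.766, 0.643, 0.0, 0.0]
ft_force: [0.5, 0.4, -2.0]
grip_width: 0.041
grip_force: 15.0
```

Request:
move_arm --series "0 0 1.5 0 0 0;0 0 3 0 0 0;0 0 4.5 0 0 0;0 0 6 0 0 0;0 0 6 0 0 0"

```text
time: 11.75
position: [0.4873, -0.0807, 0.0603]
tool_rot: [0.766, 0.643, 0.0, 0.0]
ft_force: [0.4, -0.1, -1.3]
grip_width: 0.0414
grip_force: 15.0
```

Request:
move_arm --series "0 0 1 0 0 0;0 0 2 0 0 0;0 0 3 0 0 0;0 0 3 0 0 0;0 0 3 0 0 0"

```text
time: 12.17
position: [0.4872, -0.0807, 0.0575]
tool_rot: [0.766, 0.643, 0.0, 0.0]
ft_force: [1.5, 0.5, -1.8]
grip_width: 0.0414
grip_force: 15.0
```

Request:
move_arm --series "0 0 0.5 0 0 0;0 0 1 0 0 0;0 0 1 0 0 0"

```text
time: 12.42
position: [0.4873, -0.0807, 0.0567]
tool_rot: [0.766, 0.643, 0.0, 0.0]
ft_force: [0.6, 1.5, 0.1]
grip_width: 0.0412
grip_force: 15.0
```

Request:
move_arm --series "0 0 0.5 0 0 0;0 0 0.5 0 0 0"

```text
time: 12.58
position: [0.4872, -0.0807, 0.0566]
tool_rot: [0.766, 0.643, 0.0, 0.0]
ft_force: [0.6, 0.9, 4.3]
grip_width: 0.0414
grip_force: 15.0
```

Request:
move_arm --series "0 0 0 0 0 0;0 0 0 0 0 0;0 0 0 0 0 0;0 0 0 0 0 0;0 0 0 0 0 0;0 0 0 0 0 0;0 0 0 0 0 0;0 0 0 0 0 0" --jaw 0.85

```text
time: 13.25
position: [0.4871, -0.0807, 0.056]
tool_rot: [0.766, 0.643, -0.0, -0.0]
ft_force: [-0.3, -0.1, -0.4]
grip_width: 0.0734
grip_force: 0.0
```

Request:
move_arm --series "0 0 -5 0 0 0;0 0 -20 0 0 0;0 0 -50 0 0 0;0 0 -85 0 0 0;0 0 -125 0 0 0;0 0 -160 0 0 0;0 0 -175 0 0 0;0 0 -175 0 0 0"

```text
time: 13.92
position: [0.4895, -0.0815, 0.2356]
tool_rot: [0.766, 0.643, 0.002, 0.004]
ft_force: [1.3, 0.5, 0.2]
grip_width: 0.0735
grip_force: 0.0
```

```bash
python3 - <<'E'
from h import *
robot.camera('wrist');c=snap('wrist')
print([(np.round(d['xyz'],4).tolist(),round(d['p'],2)) for d in robot.tip_of(c,'bottle_centre')[:3]])
togo([.4988,-.0142,.105],np.radians(-9.9))
cv2.imwrite('pics/w5.png',cv2.resize(c['img'][40:340,130:380],None,fx=2,fy=2,interpolation=cv2.INTER_CUBIC)[:,:,::-1])
E
```

```text
[([0.6057, -0.1356, 0.0408], 0.77), ([0.4873, -0.0835, 0.0521], 0.66), ([0.4527, 0.0832, 0.0447], 0.6)]
t 14.07 pos [ 0.4863 -0.0804  0.2305] yaw -9.96 go [ 67.3   1.1 125.5] [-0.08 -0.02 -0.06] f [ 0.45 -0.3  -0.73] q [-0.39  0.37  1.77 -0.    1.   -0.22]
```

View pics/w5.png

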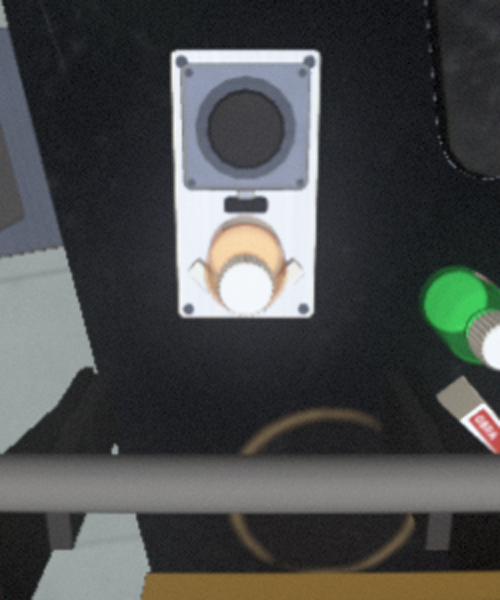

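The bottle stands upright between the V walls and the pad, with its cap at about (246,287) in the crop, and it is released. Now for the button.

Request:
move_arm --series "25 1 0 0 0 0;50 1 0 0 0 0;67 1 5 0 0 0;67 1 40 0 0 0;67 1 75 0 0 0;67 1 105 0 0 0;67 1 120 0 0 0;67 1 125 0 0 0" --jaw 0

```text
time: 14.73
position: [0.4962, -0.014, 0.1016]
tool_rot: [0.766, 0.643, -0.003, -0.004]
ft_force: [0.3, -0.3, 0.3]
grip_width: 0.0289
grip_force: 0.0
```

Request:
move_arm --series "0 0 0 0 0 0;0 0 0 0 0 0;0 0 0 0 0 0;0 0 0 0 0 0"

```text
time: 15.07
position: [0.5005, -0.0151, 0.1071]
tool_rot: [0.766, 0.643, 0.001, 0.001]
ft_force: [-0.5, -0.1, 0.3]
grip_width: 0.0041
grip_force: 0.0
```

Request:
move_arm --series "0 0 1.5 0 0 0;0 0 3 0 0 0;0 0 5 0 0 0;0 0 7 0 0 0;0 0 8 0 0 0;0 0 9 0 0 0;0 0 9 0 0 0;0 0 9 0 0 0"

```text
time: 15.73
position: [0.4997, -0.0149, 0.0969]
tool_rot: [0.766, 0.643, -0.0, -0.0]
ft_force: [0.9, -0.0, 0.5]
grip_width: 0.0006
grip_force: 0.0
```

Request:
move_arm --series "0 0 0.8 0 0 0;0 0 1.6 0 0 0;0 0 2.4 0 0 0;0 0 3.2 0 0 0;0 0 4 0 0 0;0 0 4.8 0 0 0;0 0 5.6 0 0 0;0 0 6.4 0 0 0"

```text
time: 16.4
position: [0.4999, -0.0149, 0.0916]
tool_rot: [0.766, 0.643, 0.0, 0.0]
ft_force: [-1.1, 1.2, 8.7]
grip_width: 0.0006
grip_force: 4.4
```

Request:
move_arm --series "0 0 0.8 0 0 0;0 0 1.6 0 0 0;0 0 2.4 0 0 0;0 0 3.2 0 0 0;0 0 4 0 0 0"

```text
time: 16.82
position: [0.4998, -0.0149, 0.0877]
tool_rot: [0.766, 0.643, 0.0, 0.0]
ft_force: [-2.4, -0.9, 9.5]
grip_width: 0.0002
grip_force: 4.8
```

Request:
move_arm --series "0 0 0.8 0 0 0;0 0 1.6 0 0 0"

```text
time: 16.98
position: [0.4998, -0.0149, 0.0862]
tool_rot: [0.766, 0.643, 0.0, 0.0]
ft_force: [-1.8, 0.1, 10.6]
grip_width: 0.0007
grip_force: 5.5
```

Request:
move_arm --series "0 0 0.7 0 0 0;0 0 1.4 0 0 0"

```text
time: 17.15
position: [0.4998, -0.0149, 0.0848]
tool_rot: [0.766, 0.643, 0.0, 0.0]
ft_force: [-2.1, -0.1, 11.6]
grip_width: 0.0007
grip_force: 5.5
```

Request:
move_arm --series "0 0 0.5 0 0 0;0 0 0.5 0 0 0"

```text
time: 17.32
position: [0.4999, -0.0149, 0.0844]
tool_rot: [0.766, 0.643, 0.0, 0.0]
ft_force: [-2.6, 1.2, 11.6]
grip_width: 0.0007
grip_force: 5.6
```

Request:
move_arm --series "0 0 0.5 0 0 0;0 0 0.5 0 0 0"

```text
time: 17.48
position: [0.4998, -0.0149, 0.0843]
tool_rot: [0.766, 0.643, 0.0, 0.0]
ft_force: [-2.4, 1.0, 14.5]
grip_width: 0.0003
grip_force: 7.4
```

Request:
move_arm --series "0 0 -1.5 0 0 0;0 0 -3 0 0 0;0 0 -5 0 0 0;0 0 -7 0 0 0;0 0 -9 0 0 0;0 0 -9 0 0 0;0 0 -9 0 0 0;0 0 -9 0 0 0"

```text
time: 18.15
position: [0.4999, -0.0149, 0.0917]
tool_rot: [0.766, 0.643, 0.0, 0.0]
ft_force: [-0.1, 0.0, 4.0]
grip_width: 0.0006
grip_force: 1.5
```

Request:
move_arm --series "0 0 -1 0 0 0;0 0 -1.5 0 0 0;0 0 -1.5 0 0 0"

```text
time: 18.4
position: [0.4996, -0.0149, 0.093]
tool_rot: [0.766, 0.643, -0.0, -0.0]
ft_force: [0.2, -0.6, 0.5]
grip_width: 0.0007
grip_force: 0.0
```

The force is zero at 0.093, so the button is caught DOWN and the clamp is shut. I'll retreat and check.

Request:
move_arm --series "0 0 -20 0 0 0;0 0 -50 0 0 0;0 0 -85 0 0 0;-20 0 -115 0 0 0;-40 0 -135 0 0 0;-55 0 -140 0 0 0;-60 0 -140 0 0 0;-60 0 -140 0 0 0"

```text
time: 19.07
position: [0.4891, -0.0748, 0.2331]
tool_rot: [0.767, 0.642, 0.0, 0.0]
ft_force: [-0.2, 0.7, -0.3]
grip_width: 0.0004
grip_force: 0.0
```

```bash
python3 - <<'E'
from h import *
robot.camera('wrist');robot.camera('wrist');c=snap('wrist')
togo([.4988,-.0142,.105],np.radians(-9.9))
E=np.array([np.cos(np.radians(80.1)),np.sin(np.radians(80.1)),0]);n=np.array([.4926,-.0492,0])-.034*E
u=proj(c,[n[0],n[1],.096]);cv2.drawMarker(c['img'],tuple(int(round(i)) for i in u),(0,0,255),0,6)
cv2.imwrite('pics/w6.png',cv2.resize(c['img'][40:340,130:380],None,fx=2,fy=2,interpolation=cv2.INTER_CUBIC)[:,:,::-1])
E
```

```text
t 19.22 pos [ 0.4885 -0.0731  0.2319] yaw -9.96 go [ 59.6   0.4 127. ] [-0.17 -0.06 -0.06] f [0.82 0.36 0.53] q [-0.38  0.37  1.77  0.    1.01 -0.2 ]
```

View pics/w6.png

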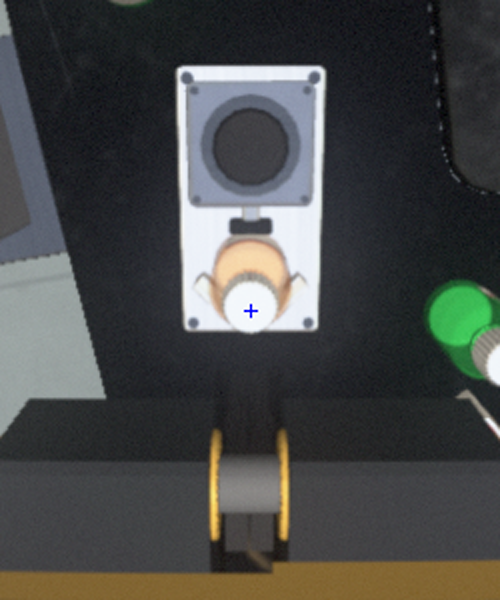

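The pad rod is extended and the pad presses on the bottle. The cap, at about (250,308), is within about 1–2 mm of the predicted nest position (250,311). The robot is clear, so I'm handing in.

```bash
python3 -c "
from rig import robot
print(robot.hand_in())"
```

```text
the job is handed in; nothing more can be done
None
```

The bottle is upright in the nest, let go, and the clamp is clicked shut on it; the button was found UP (clamp open), the highest push reading was 14.5 N, and the job is handed in, though no verdict came back.

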